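Close the glue press: lower the caul over its two guide dowels

TASK

Close the little glue press on the bench: take the longer of the two handled pressing boards, the one whose two holes match the press's upright dowels, and lower it gently over both dowels until it lies flat on the chequered panel, then let go. Do not drop it, and leave the shorter board lying where it is.

Things in the scene. Friction and masses are not known exactly. Their poses are not given: they have to be found in the camera images.
- caul: Long brown wooden board 220 (x) x 90 (y) x 18 mm, about 0.3 kg, loose, flat on the bench. Two 32 mm through holes on its long centre line, 70 mm either side of the middle. On top in the middle a dark handle 70 mm long (x), 24 wide (y), 42 high, its top 60 mm above the underside. Origin: centre of the underside, z up. Same after a half turn: either end may go on either dowel.
- press: Fixed glue press: plywood base 240 (x) x 110 x 18 mm; on it a chequered panel 90 x 90 mm, top 40 mm above the bench; two dowels 16 mm thick on the long centre line (x = -70 and +70 mm), reaching 84 mm above the bench, last 18 mm tapered to a 6 mm tip. Origin: centre of the base's underside, z up. The board home: underside at z = 40 mm, long side along x, dowels 26 mm out of its top.
- short_caul: The shorter board, not wanted: same wood, width, thickness and kind of handle, but 150 mm long, two 32 mm holes 90 mm apart, handle 50 mm long. Loose on the bench left or right of the long one. Origin: centre of its underside. It must stay where it is.

How it is judged:
By the outcome, as a careful person would: the job done as asked, in the order asked, and still so for the second after the job is handed in, with the robot touching nothing.
It also fails if it takes over 48 s, if anything falls off the work surface, if the arm or the gripper's body presses on something with over 40 N, if the wrist force passes 120 N, or if a joint passes its speed limit or range.

ROBOT

A 6-joint arm with a two-finger parallel gripper is mounted at the origin on the work surface. World frame = base frame: x ahead of the robot, y to its left, z up, the work surface at z = 0. Lengths are in m, angles in rad, forces in N, time in s.
With the tool pointing down it reaches from about 0.375 to 0.9 m from the base axis. Payload 3.1 kg.
Tool frame: the origin (TCP) lies midway between the tips of the shut fingers; the grasp point (between the pads) lies 19 mm behind it; z points along the fingers, y is the line along which they close (so a half turn about z gives the same grasp; the last joint's range is limited). The gripper opens to 85 mm and grips with 20 to 120 N. Pads are 22 mm wide; open, the fingers measure 114 mm over their backs; the gripper's body (76 mm by 85 mm) begins 54 mm behind the grasp point. The pads swing forward as they close: fully open they stand 13 mm farther back than shut.
Start: joints at [1.032, 0.527, 1.433, -0, 1.181, -0.178], TCP at [0.22, 0.585, 0.231] pointing down, gripper open.
Joint ranges: [-3.08, 3.08], [-0.75, 2.2], [0.22, 2.44], [-1.43, 4.57], [0, 2.65], [-2.85, 2.85]. Speed limits (rad/s): [2.79, 2.79, 3.14, 3.14, 3.14, 3.14].

INTERFACE

Orientations are given as a unit quaternion [x, y, z, w].
In Python, from station import manip gives the robot as it stands.
- The arm moves only by the tool drive_tool, never from a script. Its argument "motion" is a list that holds one entry, the list of rows, each a list of 5 numbers: the finger opening in mm, from 0 to 85.4, then the shift along the tool's x, y, z in units of 30 mm (1.0 is 30 mm), then the turn about the tool's z in units of 8 degrees (1.0 is 8 degrees). In form: [[[fingers, x, y, z, yaw], ...]]. A call has 1 to 10 rows; each row is the pose to reach, as a shift and turn from the pose commanded when the call began, along the tool's axes at that moment; what a row does not reach only later rows make up. A row lasts 1/10 s, in which the tool goes at most 50 mm and 8.59 degrees, less where a joint would pass 70% of its speed; a pose out of reach is approached as far as the arm can. A call with a gripper value outside its range is refused whole. The fingers move at their own pace and stop on an object; "squeeze" is the grip in N (left out, the last holds). Time passes only in rows, so rows that repeat a pose let the fingers close. It gives the time, the measured TCP pose, the force, the opening and the grip force at its end, in the units of the state.
- manip.sense(): the state, without advancing time (a new reading comes with each control period).
- manip.snapshot(name): name is "side" or "top" or "wrist"; returns the picture (480x640x3 uint8, red, green, blue); there is no depth.
- manip.camera_model(name): a dict with "fov_y" (degrees; the focal length in pixels is half the picture's height over the tangent of half this angle, whatever the lens; pixels are square), "cx", "cy" (the principal point, pixels), "origin" and "orientation" of the camera in the world. Camera axes: x right, y up, looking along -z (the intrinsics and any distortion apply to the point x, -y, -z); pixel columns grow to the right and rows downward; lengths in m; the calibration is good to about 2 mm. A picture is of the moment at which its call begins: read the wrist's pose just before it. camera_model takes no time and is no camera call; for the wrist camera it gives the pose at the moment of the call.
- manip.sign_off(): hands the job in; it is judged then, once.
The state is a dict: "t": time; "q": joint angles; "qd": joint speeds; "tau": joint torques, N m; "tcp_pos": TCP position; "tool_rot": TCP orientation; "force": force on the tool from outside, world axes, zero at the start; "ft_torque": the same for the moment, N m; "finger_gap": opening from 0.0 (shut) to 1.0 (fully open); "gripper_force": force on a finger pad.
Only numpy, scipy, OpenCV 4.12 (cv2) and the standard library are available. Lean on these libraries where they do the work, as an engineer would, in place of code of your own. Each camera call takes 0.05 s, during which the arm holds its last target. There are 200 camera calls.

## Working session

There is one attempt and no reset: what is moved stays moved. The work goes in short steps, Python scripts to look and compute and a tool call to move; the robot and the scene stay as the last step left them, time stands still between calls to the robot, and variables do not carry over. Pictures are saved under pics/ and viewed, at most 10 in all, crops included, and the job is handed in when it is done.

Besides the shell and the picture viewer there is one more tool, called after "Emit:" as name([rows], argument=value, ...), one row to a line, values as JSON. drive_tool: Moves the arm, as the interface text tells. Its arguments: {"type":"object","properties":{"motion":{"type":"array","items":{"type":"array","items":{"type":"array","items":{"type":"number"}}}},"squeeze":{"type":"number"}},"required":["motion"]}

```bash
mkdir -p pics; python3 - <<'E'
from station import manip
import cv2
s=manip.sense();print(s)
for n in("top","side"):
    print(n,manip.camera_model(n))
    cv2.imwrite(f"pics/{n}0.png",manip.snapshot(n)[:,:,::-1])
print(manip.camera_model("wrist"))
E
```

```text
{'t': 0.0, 'q': array([ 1.03249619e+00,  5.28474789e-01,  1.43387411e+00,  4.79456099e-06,
        1.18140721e+00, -1.78502120e-01]), 'qd': array([ 7.59249513e-04, -1.38341257e-03,  2.75687620e-04, -6.19256103e-04,
       -4.79480212e-05, -3.90481485e-04]), 'tau': array([-6.53662596e-05, -4.42352307e+01, -1.78027493e+01, -2.83068657e-04,
        8.21722497e-03, -8.34502345e-06]), 'tcp_pos': array([0.21965937, 0.58437692, 0.23033729]), 'tool_rot': array([ 1.78931008e-01,  9.83861029e-01, -1.01221542e-03, -3.81521440e-04]), 'force': array([ 0.98256686,  0.37195887, -0.19281586]), 'ft_torque': array([-0.0144256 , -0.05032215, -0.00324988]), 'gripper_force': 0.0, 'finger_gap': 1.0004019347936857}
top {'fov_y': 52.28134209241719, 'cx': 317.4271781024468, 'cy': 235.75322319953088, 'origin': array([ 0.3817295 , -0.04974827,  1.00833735]), 'orientation': array([-0.05776636,  0.04888795,  0.7052691 , -0.704889  ])}
side {'fov_y': 45.39300487736989, 'cx': 322.3345889264526, 'cy': 240.15743886870038, 'origin': array([0.21705732, 0.50504653, 0.84624394]), 'orientation': array([-0.08229434,  0.30542514,  0.91473678, -0.25139561])}
{'fov_y': 70.10893562176128, 'cx': 315.43390462254973, 'cy': 235.2303844402413, 'origin': array([0.14522058, 0.61330068, 0.37239944]), 'orientation': array([-0.13006548, -0.0891472 ,  0.56243946,  0.81166348])}
```

View pics/top0.png

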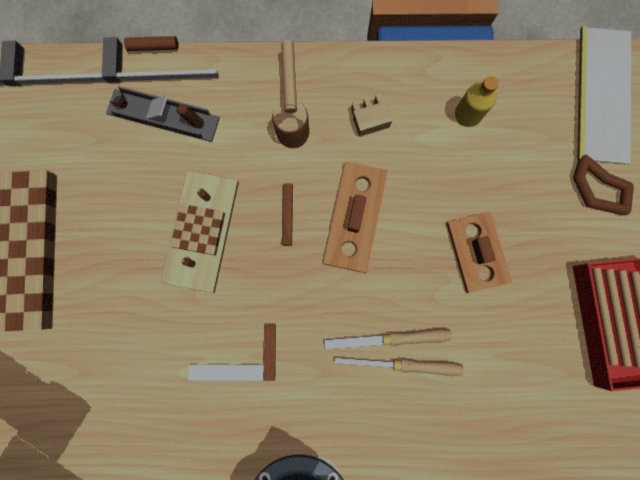

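View pics/side0.png

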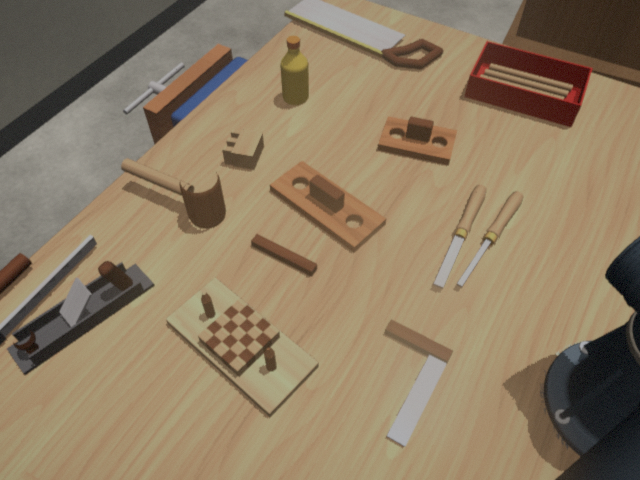

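The top view shows the press at (200,231), the long board at (356,216) and the short board at (479,252). The side view shows the press at (242,343), the long board at (327,203) and the short board at (418,138). I'll zoom in to pick corners.

```bash
python3 - <<'E'
import cv2,numpy as np
t=cv2.imread("pics/top0.png");s=cv2.imread("pics/side0.png")
def c(im,x,y):
    return cv2.resize(im[y:y+150,x:x+200],(400,300),interpolation=cv2.INTER_CUBIC)
m=np.vstack([np.hstack([c(t,255,140),c(t,100,155)]),np.hstack([c(s,230,130),c(s,150,268)])])
cv2.imwrite("pics/z.png",m)
E
```

```text
(no output)
```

View pics/z.png

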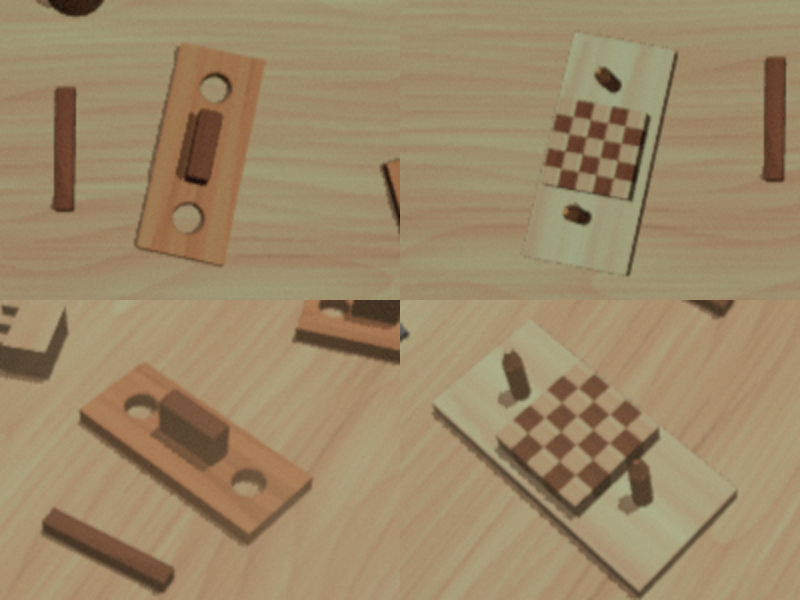

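```bash
cat > h.py <<'E'
import numpy as np
from scipy.spatial.transform import Rotation as R
from scipy.optimize import least_squares
def proj(m,P):
    p=R.from_quat(m["orientation"]).inv().apply(np.atleast_2d(P)-m["origin"])
    f=240/np.tan(np.radians(m["fov_y"])/2)
    return np.c_[m["cx"]-f*p[:,0]/p[:,2],m["cy"]+f*p[:,1]/p[:,2]]
def world(v,L):
    L=np.asarray(L,float);c,s=np.cos(v[2]),np.sin(v[2])
    return np.c_[v[0]+c*L[:,0]-s*L[:,1],v[1]+s*L[:,0]+c*L[:,1],L[:,2]]
def fit(obs,v0):
    "obs: list of (model, local pts, pixels)"
    f=lambda v:np.concatenate([(proj(m,world(v,L))-px).ravel() for m,L,px in obs])
    r=least_squares(f,v0,loss="soft_l1",f_scale=1.)
    return r.x,f(r.x).reshape(-1,2)
E
python3 - <<'E'
from h import *
from station import manip
T=manip.camera_model("top");S=manip.camera_model("side")
rect=lambda a,b,z:[(a,b,z),(a,-b,z),(-a,-b,z),(-a,b,z)]
mp=lambda pts,ox,oy,mx,my:(np.array(pts,float)-[mx,my])/2+[ox,oy]
ct=mp([(180,44),(265,61),(222,265),(137,246)],255,140,0,0)
pt=mp([(576,32),(677,52),(630,274),(523,255)],100,155,400,0)
cs=mp([(81,413),(145,363),(312,483),(250,540)],230,130,0,300)
ps=mp([(433,408),(530,320),(737,493),(640,590),(509,350),(637,461)],150,268,400,300)
Lc=rect(.11,.045,.018);Lp=rect(.12,.055,.018);Lps=Lp+[(.07,0,.084),(-.07,0,.084)]
np.set_printoptions(precision=4,suppress=True)
for n,o in dict(caulT=[(T,Lc,ct)],caulS=[(S,Lc,cs)],caul=[(T,Lc,ct),(S,Lc,cs)],prT=[(T,Lp,pt)],prS=[(S,Lps,ps)],pr=[(T,Lp,pt),(S,Lps,ps)]).items():
    v,r=fit(o,[.45,.1,0]);print(n,v,np.round(r,1).tolist())
s=manip.sense()
print(R.from_quat(s["tool_rot"]).as_matrix())
E
```

```text
caulT [ 0.5731 -0.1159 -0.216 ] [[0.2, -0.7], [-0.0, -0.4], [0.4, 0.5], [-0.6, 0.5]]
caulS [ 0.5687 -0.1102 -0.2271] [[-0.5, -0.3], [0.2, 0.7], [1.0, -0.1], [-0.4, -0.2]]
caul [ 0.5715 -0.1143 -0.2208] [[-0.2, -0.0], [-0.5, 0.5], [-0.7, 1.4], [-1.6, 1.2], [-0.7, -1.9], [-0.3, -0.9], [0.7, -2.5], [-0.3, -2.6]]
prT [ 0.5437  0.2026 -0.183 ] [[-0.2, -0.7], [0.5, -1.5], [-0.4, 1.1], [0.1, 0.7]]
prS [ 0.5419  0.2087 -0.1873] [[-1.5, -2.4], [0.2, -0.7], [1.1, -1.4], [-0.1, 2.2], [-0.2, 1.1], [0.2, 0.3]]
pr [ 0.5429  0.2067 -0.1893] [[-1.8, -0.4], [-1.1, -0.9], [-2.9, 1.6], [-2.2, 0.8], [-1.1, -3.8], [0.6, -1.9], [1.2, -2.6], [-0.1, 0.8], [0.2, -0.2], [0.4, -1.0]]
[[-0.936   0.3521 -0.0011]
 [ 0.3521  0.936  -0.0017]
 [ 0.0004 -0.002  -1.    ]]
```

Emit:
drive_tool([
  [[85,-0.5,-0.45,0,0],[85,-1.6,-1.45,0,-0.2],[85,-2.8,-2.55,0,-0.4],[85,-4,-3.65,0,-0.6],[85,-5.2,-4.75,0,-0.8],[85,-6.4,-5.85,0,-1],[85,-7.6,-6.95,0,-1],[85,-8.8,-8.05,0,-1],[85,-10,-9.15,0,-1],[85,-11,-10,0,-1]],
])

```text
t: 1.1
tcp_pos: [0.4238, 0.1856, 0.2312]
tool_rot: [0.11, 0.994, -0.0, -0.0]
force: [1.8, -0.1, 0.4]
finger_gap: 0.996
gripper_force: 0.0
```

Emit:
drive_tool([
  [[85,-0.7,-0.9,0,0],[85,-1.6,-2,0,0],[85,-2.5,-3.1,0,0],[85,-3.4,-4.2,0,0],[85,-4.3,-5.3,0,0],[85,-5.2,-6.4,0,0],[85,-6,-7.5,0,0],[85,-6.7,-8.4,0,0],[85,-7,-8.8,0,0],[85,-7,-8.8,0,0]],
])

```text
t: 2.1
tcp_pos: [0.5709, -0.117, 0.2308]
tool_rot: [0.111, 0.994, 0.0, -0.0]
force: [-0.2, 1.3, -0.2]
finger_gap: 0.995
gripper_force: 0.0
```

```bash
python3 - <<'E'
from station import manip
from h import *
import cv2
T=manip.camera_model("wrist");s=manip.sense()
im=manip.snapshot("wrist")[:,:,::-1];cv2.imwrite("pics/w1.png",im)
np.set_printoptions(precision=4,suppress=True)
print(s["tcp_pos"],s["tool_rot"],T)
A=R.from_quat(s["tool_rot"]);print(A.inv().apply(T["origin"]-s["tcp_pos"]),(A.inv()*R.from_quat(T["orientation"])).as_matrix())
E
```

```text
[ 0.5709 -0.117   0.2308] [ 0.1111  0.9938  0.0001 -0.0001] {'fov_y': 70.10893562176128, 'cx': 315.43390462254973, 'cy': 235.2303844402413, 'origin': array([ 0.4932, -0.0989,  0.3727]), 'orientation': array([-0.1231, -0.0987,  0.6166,  0.7713])}
[ 0.0798  0.0005 -0.142 ] [[ 0.0007  0.9501  0.3118]
 [ 1.     -0.0005 -0.0006]
 [-0.0004  0.3118 -0.9501]]
```

View pics/w1.png

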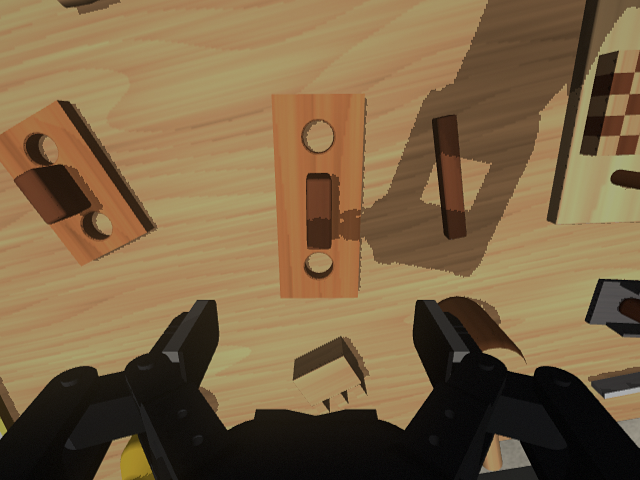

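```bash
python3 - <<'E'
from station import manip
from h import *
W=manip.camera_model("wrist")
L=[(.11,.045,.018),(.11,-.045,.018),(-.11,-.045,.018),(-.11,.045,.018)]
v,r=fit([(W,L,np.array([(358,298),(281,298),(273,94),(364.5,94)]))],[.57,-.115,-.22])
print(v,r.round(1).tolist())
for n in("handle",):print(proj(W,world(v,[(.035,.012,.06),(.035,-.012,.06),(-.035,-.012,.06),(-.035,.012,.06),(.07,0,.018),(-.07,0,.018)])).round(0).tolist())
s=manip.sense();A=R.from_quat(s["tool_rot"])
d=A.inv().apply([v[0]-s["tcp_pos"][0],v[1]-s["tcp_pos"][1],0.015-s["tcp_pos"][2]])
print(d/.03, A.as_euler("xyz",degrees=True))
E
```

```text
[ 0.57401095 -0.1111438  -0.21536462] [[0.2, 0.1], [-0.4, 0.5], [-0.8, 0.1], [1.3, -0.4]]
[[332.0, 250.0], [307.0, 251.0], [307.0, 179.0], [333.0, 179.0], [319.0, 267.0], [319.0, 137.0]]
[-0.11804402  0.15696505  7.19003249] [ 1.79945014e+02 -1.11720061e-01  1.67314479e+02]
```

The wrist view shows the long board at (319,196), with its handle centred between the fingers. The fit is good, so I'll descend and grip.

Emit:
drive_tool([
  [[60,-0.1,0.1,0.6,0],[60,-0.12,0.16,1.6,0],[60,-0.12,0.16,2.7,0],[60,-0.12,0.16,3.8,0],[60,-0.12,0.16,4.8,0],[60,-0.12,0.16,5.6,0],[60,-0.12,0.16,6.2,0],[60,-0.12,0.16,6.6,0],[60,-0.12,0.16,6.83,0],[60,-0.12,0.16,6.83,0]],
])

```text
t: 3.15
tcp_pos: [0.5745, -0.1105, 0.026]
tool_rot: [0.109, 0.994, 0.0, -0.001]
force: [0.8, 0.4, 0.1]
finger_gap: 0.701
gripper_force: 0.0
```

Emit:
drive_tool([
  [[45,0,0,0,0],[35,0,0,0,0],[28,0,0,0,0],[15,0,0,0,0],[15,0,0,0,0],[15,0,0,0,0],[15,0,0,0,0],[15,0,0,0,0],[15,0,0,0,0],[15,0,0,0,0]],
], squeeze=50)

```text
t: 4.15
tcp_pos: [0.5759, -0.1124, 0.0276]
tool_rot: [0.11, 0.994, -0.001, 0.001]
force: [-0.9, -1.5, 6.2]
finger_gap: 0.271
gripper_force: 50.7
```

Emit:
drive_tool([
  [[15,0,0,-0.1,0],[15,0,0,-0.3,0],[15,0,0,-0.7,0],[15,0,0,-1.3,0],[15,0,0,-2.1,0],[15,0,0,-2.9,0],[15,0,0,-3.6,0],[15,0,0,-4.1,0],[15,0,0,-4.3,0],[15,0,0,-4.3,0]],
])

```text
t: 5.15
tcp_pos: [0.5754, -0.1116, 0.1565]
tool_rot: [0.11, 0.994, -0.0, 0.001]
force: [0.2, 0.2, -3.6]
finger_gap: 0.272
gripper_force: 49.5
```

```bash
python3 - <<'E'
from station import manip
from h import *
np.set_printoptions(precision=4,suppress=True)
import cv2
s=manip.sense();print(s["tcp_pos"],s["force"],s["ft_torque"],s["finger_gap"])
im=manip.snapshot("wrist")[:,:,::-1];cv2.imwrite("pics/w2.png",im)
A=R.from_quat(s["tool_rot"])
print(A.inv().apply([.5435-s["tcp_pos"][0],.2065-s["tcp_pos"][1],0])/.03,A.as_euler("xyz",degrees=True))
E
```

```text
[ 0.5754 -0.1116  0.1565] [ 0.2407  0.1515 -3.5546] [-0.0199  0.0032 -0.01  ] 0.2715540379557604
[ 3.3521 10.1142 -0.0084] [-179.9881    0.1077  167.3928]
```

View pics/w2.png

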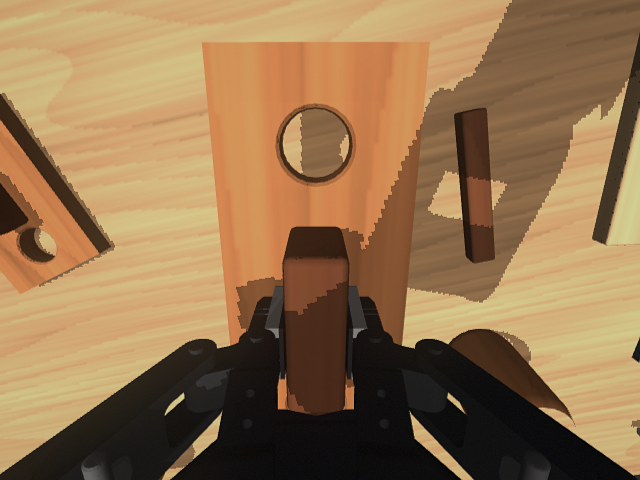

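The board is held level, with its near hole at (316,144) and near edge at row 42. I'll carry it over to the press.

Emit:
drive_tool([
  [[15,0.1,0.3,0,0],[15,0.35,1.1,0,0],[15,0.7,2.2,0,0],[15,1.1,3.5,0,-0.1],[15,1.55,4.8,0,-0.15],[15,2,6.1,0,-0.2],[15,2.4,7.4,0,-0.26],[15,2.8,8.6,0,-0.26],[15,3.1,9.6,0,-0.26],[15,3.28,10.17,0,-0.26]],
])

```text
t: 6.2
tcp_pos: [0.5437, 0.2108, 0.1541]
tool_rot: [0.091, 0.996, 0.0, -0.002]
force: [-0.8, -1.3, -3.5]
finger_gap: 0.277
gripper_force: 49.7
```

Emit:
drive_tool([
  [[15,0,0,0,0],[15,0,0,0,0],[15,0,0,0,0]],
])

```text
t: 6.5
tcp_pos: [0.5453, 0.2069, 0.1548]
tool_rot: [0.092, 0.996, -0.0, -0.001]
force: [0.1, 1.0, -3.3]
finger_gap: 0.272
gripper_force: 49.7
```

```bash
python3 - <<'E'
from station import manip
from h import *
np.set_printoptions(precision=4,suppress=True)
import cv2
s=manip.sense();print(s["tcp_pos"],s["tool_rot"],s["force"],s["finger_gap"])
w=manip.snapshot("wrist")[:,:,::-1];S=manip.snapshot("side")[:,:,::-1];t=manip.snapshot("top")[:,:,::-1]
for n,i in dict(w=w,s=S,t=t).items():cv2.imwrite(f"pics/{n}3.png",i)
a=cv2.resize(w[0:300,120:520],(800,600),interpolation=cv2.INTER_CUBIC)
cv2.imwrite("pics/w3z.png",a)
c=cv2.resize(S[230:430,130:400],(800,592),interpolation=cv2.INTER_CUBIC)
cv2.imwrite("pics/s3z.png",c)
E
```

```text
[0.5453 0.2069 0.1548] [ 0.0921  0.9958 -0.0004 -0.0007] [ 0.0701  1.0168 -3.3432] 0.2721270323176413
```

View pics/w3z.png

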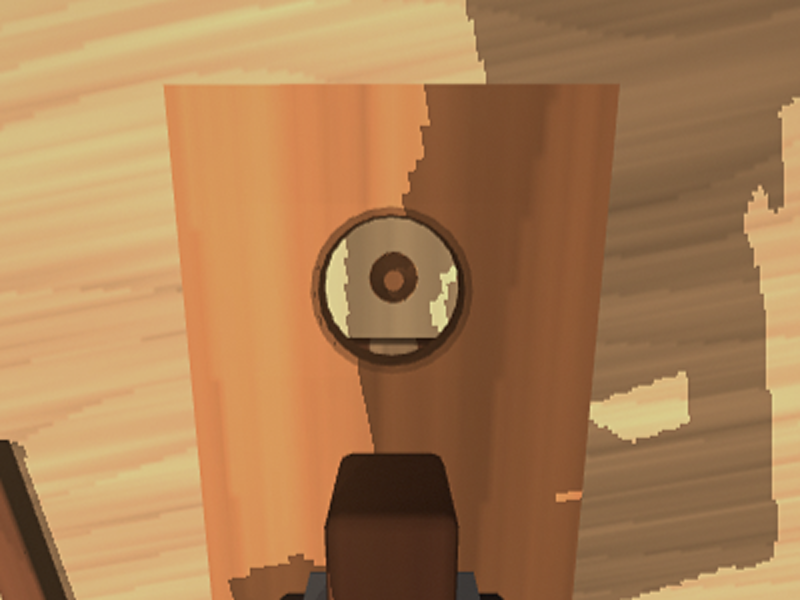

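View pics/s3z.png

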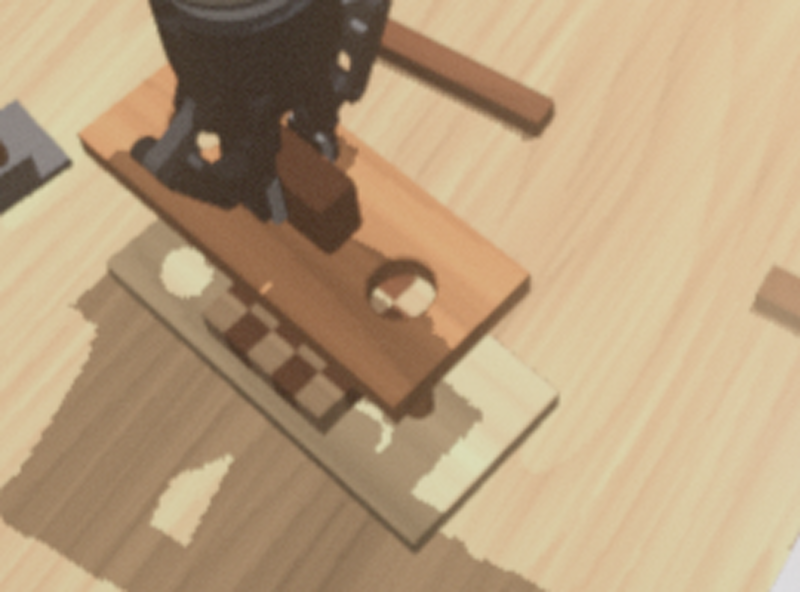

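Through the near hole the dowel tip shows at full-image (316.5,140), and the hole centre is at about (315.5,143.5). The panel edge inside the hole is parallel to the board end, so the yaw fits. Next I'll work out the offset.

```bash
python3 - <<'E'
from station import manip
from h import *
np.set_printoptions(precision=4,suppress=True)
W=manip.camera_model("wrist");s=manip.sense();f=240/np.tan(np.radians(W["fov_y"])/2)
def ray(px,z):
    d=R.from_quat(W["orientation"]).apply([(px[0]-W["cx"])/f,-(px[1]-W["cy"])/f,-1]);return W["origin"]+d*(z-W["origin"][2])/d[2]
zb=s["tcp_pos"][2]-.0276
d=ray((316.5,140),.084);h=ray((315.5,143.5),zb+.018)
e=ray((202,42),zb+.018);g=ray((430,42),zb+.018)
A=R.from_quat(s["tool_rot"]).inv()
print("dowel",d,"hole",h,"board w",np.linalg.norm(e-g),"hole-edge",A.apply((e+g)/2-h),"hole in tool",A.apply(h-s["tcp_pos"]),"dowel in tool",A.apply(d-s["tcp_pos"]),"diff units",A.apply(d-h)/.03)
# prior: press poses from cameras -> near dowel
for v in([.5437,.2026,-.183],[.5419,.2087,-.1873]):print(world(v,[(-.07,0,.084),(.07,0,.084)]).round(4).tolist())
E
```

```text
dowel [0.4771 0.2207 0.084 ] hole [0.4757 0.2204 0.1456] board w 0.08973077670815095 hole-edge [0.0386 0.0002 0.    ] hole in tool [0.0714 0.0006 0.0096] dowel in tool [0.0701 0.0012 0.0712] diff units [-0.0455  0.0214  2.0535]
[[0.4749, 0.2153, 0.084], [0.6125, 0.1899, 0.084]]
[[0.4731, 0.2217, 0.084], [0.6107, 0.1957, 0.084]]
```

Emit:
drive_tool([
  [[15,-0.04,0.02,0.1,0],[15,-0.04,0.02,0.3,0],[15,-0.04,0.02,0.6,0],[15,-0.04,0.02,0.9,0],[15,-0.04,0.02,1.2,0],[15,-0.04,0.02,1.4,0],[15,-0.04,0.02,1.55,0],[15,-0.04,0.02,1.7,0],[15,-0.04,0.02,1.8,0],[15,-0.04,0.02,1.8,0]],
])

```text
t: 7.65
tcp_pos: [0.5468, 0.208, 0.1011]
tool_rot: [0.092, 0.996, -0.0, -0.0]
force: [-1.0, -0.3, -3.5]
finger_gap: 0.275
gripper_force: 49.7
```

```bash
python3 - <<'E'
from station import manip
import cv2,numpy as np
s=manip.sense();print(s["tcp_pos"],s["force"],s["ft_torque"])
w=manip.snapshot("wrist")[:,:,::-1];S=manip.snapshot("side")[:,:,::-1];t=manip.snapshot("top")[:,:,::-1]
r=lambda i:cv2.resize(i,(400,300),interpolation=cv2.INTER_CUBIC)
cv2.imwrite("pics/m4.png",np.vstack([np.hstack([r(w[0:300,120:520]),r(S[230:430,130:397])]),np.hstack([r(t[155:305,100:300]),r(S[250:370,130:290])])]))
E
```

```text
[0.54680309 0.2079744  0.10105768] [-1.0276101  -0.33040651 -3.47963944] [ 0.02962768  0.0338689  -0.00654213]
```

View pics/m4.png

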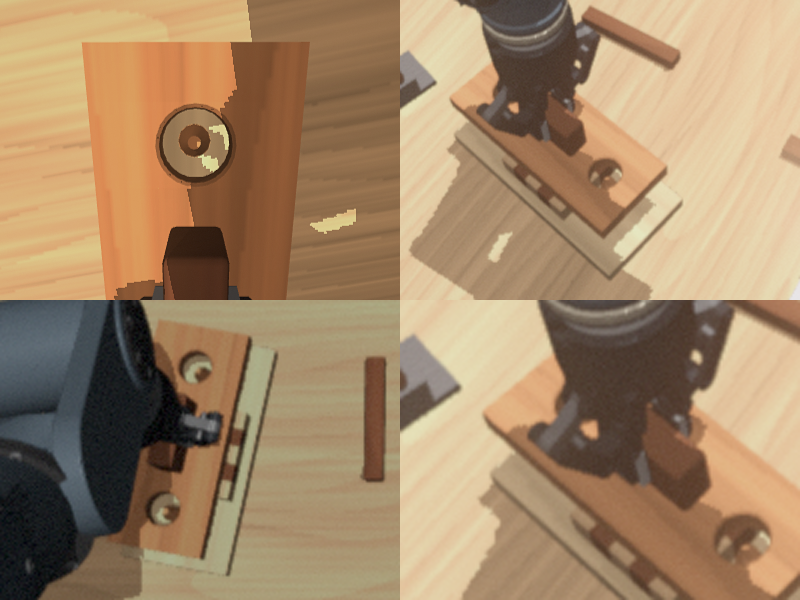

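The wrist view has the dowel centred in the near hole. The top view shows both dowels inside their holes, the far one at about (198,368) and the near one at (166,508), and there is no contact force. I'll keep lowering.

Emit:
drive_tool([
  [[15,0,0,0.1,0],[15,0,0,0.25,0],[15,0,0,0.45,0],[15,0,0,0.65,0],[15,0,0,0.8,0],[15,0,0,0.9,0],[15,0,0,0.97,0],[15,0,0,1.02,0],[15,0,0,1.05,0],[15,0,0,1.05,0]],
])

```text
t: 8.8
tcp_pos: [0.547, 0.208, 0.0699]
tool_rot: [0.092, 0.996, 0.0, 0.0]
force: [0.1, -0.4, -3.5]
finger_gap: 0.274
gripper_force: 49.7
```

Emit:
drive_tool([
  [[15,0,0,0.02,0],[15,0,0,0.04,0],[15,0,0,0.06,0],[15,0,0,0.07,0],[15,0,0,0.07,0]],
])

```text
t: 9.3
tcp_pos: [0.547, 0.208, 0.0678]
tool_rot: [0.092, 0.996, -0.0, -0.0]
force: [-0.7, -0.1, -3.9]
finger_gap: 0.275
gripper_force: 49.7
```

Not touching yet, since the force still equals the board's weight. I'll creep on down.

Emit:
drive_tool([
  [[15,0,0,0.02,0],[15,0,0,0.03,0],[15,0,0,0.04,0],[15,0,0,0.05,0],[15,0,0,0.05,0]],
])

```text
t: 9.8
tcp_pos: [0.547, 0.2081, 0.0676]
tool_rot: [0.092, 0.996, 0.0, 0.0]
force: [-2.6, -1.0, 6.5]
finger_gap: 0.27
gripper_force: 51.2
```

Seated on the panel with about 10 N of contact. Opening slowly, then going up.

Emit:
drive_tool([
  [[20,0,0,-0.03,0],[24,0,0,-0.03,0],[27,0,0,-0.03,0],[32,0,0,-0.03,0],[40,0,0,-0.03,0],[50,0,0,-0.03,0],[60,0,0,-0.03,0],[60,0,0,-0.03,0],[60,0,0,-0.03,0],[60,0,0,-0.03,0]],
], squeeze=20)

```text
t: 10.8
tcp_pos: [0.547, 0.208, 0.0672]
tool_rot: [0.092, 0.996, 0.0, 0.0]
force: [0.4, -0.4, -0.3]
finger_gap: 0.707
gripper_force: 0.0
```

Emit:
drive_tool([
  [[60,0,0,-0.2,0],[60,0,0,-0.6,0],[60,0,0,-1.2,0],[60,0,0,-2,0],[60,0,0,-3,0],[60,0,0,-4,0],[60,0,0,-4.8,0],[60,0,0,-5.3,0],[60,0,0,-5.5,0],[60,0,0,-5.5,0]],
])

```text
t: 11.8
tcp_pos: [0.5474, 0.2081, 0.2337]
tool_rot: [0.092, 0.996, 0.0, 0.001]
force: [-0.8, -0.6, 0.3]
finger_gap: 0.704
gripper_force: 0.0
```

```bash
python3 - <<'E'
from station import manip
import cv2,numpy as np
s=manip.sense();print(s["t"],s["tcp_pos"],s["force"],s["finger_gap"])
w=manip.snapshot("wrist")[:,:,::-1];S=manip.snapshot("side")[:,:,::-1]
cv2.imwrite("pics/m5.png",np.hstack([cv2.resize(w,(400,300)),cv2.resize(S[230:430,130:397],(400,300),interpolation=cv2.INTER_CUBIC)]))
E
```

```text
11.8 [0.54742962 0.20812669 0.23374806] [-0.76034373 -0.60515259  0.31642421] 0.7039921824959519
```

View pics/m5.png

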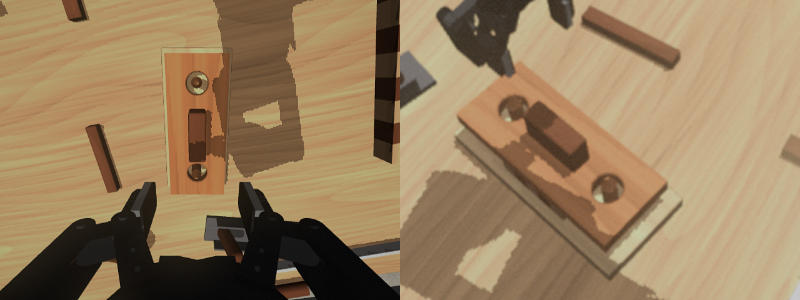

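The board lies flat on the panel, with both dowels up through its holes (wrist half, at (197,83) and (197,171)). The gripper is clear of everything, so I'm handing in.

```bash
python3 -c "
from station import manip
print(manip.sign_off())"
```

```text
the job is handed in; nothing more can be done
None
```

The long board is over both dowels and lies flat on the chequered panel, released with the gripper clear; I never touched the shorter board, and the job was handed in at about 12 s.

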